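# Load the drill vise with a squared bearing block

## Task

The bearing block in the stock tray is to have its oil hole drilled in the top. Square it first: lift it out of the row, set it upright on the wooden corner jig, push it gently home against both fences and let it go. Then take it afresh by its two end shoulders, the only hold that the vise jaws leave room for, set it upright on the bed of the drill vise with its feet sticking out equally at both sides, and push the sliding jaw up until the block is snug between the jaws; do not disturb the other stock in the tray.

Things in the scene. Friction and masses are not known exactly. Their poses are not given: they have to be found in the camera images.
- block: Bearing block, plain aluminium, hat-shaped, 0.24-0.42 kg. Foot plate 86 long x 40 wide x 14 mm high; on its middle a raised part 64 long x 40 wide, top 40 mm above the underside. Long sides flush. The foot sticks out 11 mm past each upright end shoulder (64 mm apart). Origin: centre of underside; x along the 86 mm, y across the 40 mm, z up; both ends alike. Starts upright in the tray, mid-row.
- tray: Fixed shallow plywood stock tray, 300 (x) x 135 (y) mm, floor 6 mm above the table, rim 14 mm high. Origin: centre of its underside; x away from the robot, z up. Three pieces lie in it end to end along x, the block in the middle with 5 to 12 mm free at either end: there it can be taken only across its 40 mm width, where 30 mm or more is free at both sides.
- offcut: Bystander: beech off-cut 62 long x 48 wide x 46 mm high, in the tray beyond the block. Origin: centre of its underside. Leave it where it lies.
- tube: Bystander: piece of square steel tube 64 long x 45 wide x 45 mm high, in the tray on the robot's side of the block. Origin: centre of its underside. Leave it where it lies.
- jig: Fixed squaring corner: plywood base 150 (x) x 190 (y) x 15 mm thick, two dark hardwood fences on top, each 25 mm wide, 12 mm high (tops 27 mm above the table). Origin: centre of the base's underside; x away from the robot, y left, z up. Long fence along y: inner face at x = +45, from y = -80 to 85. End fence along x: inner face at y = -55, from x = -47 to 33; 12 mm chip gap in the corner.
- fences: The jig's two hardwood fences taken as one piece, fixed on the base; origin and axes are those of the jig.
- jig_home (a point): The spot on the jig's base (15 mm above the table) where the block's origin lies when it is squared: length along the jig's y, a long side on the long fence (20 mm to +x of here) and an end on the end fence (43 mm to -y of here). Axes as the jig's: push along +x and along -y to bring it home. The fences are lower than the block's foot, so fingers pass above; it slides at 2 to 8 N.
- vise: Fixed blue drill vise. Origin: under its base, on the table; x away from the robot along the spindle, y left, z up. Bed 30 mm above the table. Both jaws 56 mm wide (y -28 to +28), tops 68 mm above the table. Fixed far jaw: face at x = +30. Sliding near jaw: 30 mm thick, face at x = -26 mm + its travel. Its 14 mm spindle runs to -x at 42 mm height through a nut block, top 52 mm high.
- vise_seat (a point): The spot on the vise's bed (30 mm above the table) where the block's origin lies when it is clamped: length along the vise's y, one long side on the fixed jaw, feet and shoulders sticking out of the jaws at both sides (shoulders 4 mm, feet 15 mm). Axes as the vise's. With the jaw open the block may stand up to the free width nearer to the robot; the closing jaw shoves it here.
- jaw_back (a point): Centre of the upper part of the sliding jaw's flat outer face, 60 mm above the table; moves with the jaw. Axes as the vise's: push here along +x. Above 52 mm height 50 mm or more behind it is free for closed fingers.
- vise_jaw (a joint): Travel of the sliding jaw towards the fixed jaw, 0 to 0.020 m. Opening = 56 mm - travel: 48 to 56 mm at the start, 40 mm (travel 0.016) when shut on the block. Quick release is off: the jaw slides when pushed with about 4 N (up to 10 N once it shoves the block along), and stays where it is left.
Mind the look-alikes: they are no part of the job. What is shaped like the block but purple or red is not meant. Leave any pink look-alike of the jig alone.

How it is judged:
By the outcome, as a careful person would: the job done as asked, in the order asked, and still so for the second after the job is handed in, with the robot touching nothing.
It also fails if it takes over 64 s, if anything falls off the work surface, if the arm or the gripper's body presses on something with over 40 N, if the wrist force passes 120 N, or if a joint passes its speed limit or range.

## Robot

A 6-joint arm with a two-finger parallel gripper is mounted at the origin on the work surface. World frame = base frame: x ahead of the robot, y to its left, z up, the work surface at z = 0. Lengths are in m, angles in rad, forces in N, time in s.
With the tool pointing down it reaches from about 0.425 to 0.95 m from the base axis. Payload 3.5 kg.
Tool frame: the origin (TCP) lies on the centre line of the jaws, within the pads' length; the fingertips stand 14 mm ahead of it and the grasp point (between the pads) lies 5 mm behind it (ctrl.finger_overhang is the distance from the TCP to the fingertips, in m); z points along the fingers, y is the line along which they close (so a half turn about z gives the same grasp; the last joint's range is limited). The gripper opens to 85 mm and grips with 20 to 120 N. Pads are 22 mm wide; open, the fingers measure 114 mm over their backs; the gripper's body (76 mm by 85 mm) begins 54 mm behind the grasp point. The pads swing forward as they close: fully open they stand 13 mm farther back than shut.
Start: joints at [0.996, 0.286, 1.577, -0, 1.279, -0.15], TCP at [0.278, 0.615, 0.245] pointing down, gripper open.
Joint ranges: [-2.77, 2.77], [-0.9, 2.22], [0.21, 2.48], [-1.53, 4.67], [0.24, 2.81], [-2.84, 2.84]. Speed limits (rad/s): [2.79, 2.79, 3.14, 3.14, 3.14, 3.14].

## Interface

Orientations are given as a unit quaternion [x, y, z, w].
In Python, from plant import ctrl gives the robot as it stands.
- The arm moves only by the tool send_rows, never from a script. Its argument "moves" is text: rows parted by semicolons, each of 7 numbers parted by spaces: the turn, a rotation vector about the tool's x, y, z in units of 360 degrees (1.0 is 360 degrees), then the shift along the tool's x, y, z in units of 20 cm (1.0 is 20 cm), then the gripper's target within -1 to 1 (fully open at 1, half-way at 0, shut at -1). A call has 1 to 12 rows; each row is the pose to reach, as a shift and turn from the pose commanded when the call began, along the tool's axes at that moment, turning the shorter way round; what a row does not reach only later rows make up. A row lasts 1/8 s, in which the tool goes at most 62.5 mm and 10.7 degrees, less where a joint would pass 70% of its speed; a pose out of reach is approached as far as the arm can. A call with a number of a shift or a turn outside -1 to 1 is refused whole. A call with a gripper value outside its range is refused whole. The fingers move at their own pace and stop on an object; "newtons" is the grip in N (left out, the last holds). Time passes only in rows, so rows that repeat a pose let the fingers close. It gives the time, the measured TCP pose, the force, the opening and the grip force at its end, in the units of the state.
- ctrl.get_state(): the state, without advancing time (a new reading comes with each control period).
- ctrl.read_camera(name): name is "scene" or "top"; returns a dict with "image" (400x640x3 uint8, red, green, blue), "fovy" (degrees; the focal length in pixels is half the picture's height over the tangent of half this angle, whatever the lens; pixels are square), "cx", "cy" (the principal point, pixels), "distortion" ([k1, k2, p1, p2, k3] as OpenCV has them; the pictures are not rectified), "extrinsics" (4x4, takes a point from camera to world coordinates). Camera axes: x right, y up, looking along -z (the intrinsics and any distortion apply to the point x, -y, -z); pixel columns grow to the right and rows downward; lengths in m; the calibration is good to about 2 mm. A picture is of the moment at which its call begins. There is no depth.
- ctrl.sign_off(): hands the job in; it is judged then, once.
The state is a dict: "time": time; "qpos": joint angles; "dq": joint speeds; "joint_efforts": joint torques, N m; "eef_pos": TCP position; "tcp_rot": TCP orientation; "contact_force": force on the tool from outside, world axes, zero at the start; "wrist_torque": the same for the moment, N m; "opening": opening from 0.0 (shut) to 1.0 (fully open); "finger_force": force on a finger pad.
Only numpy, scipy, OpenCV 4.12 (cv2) and the standard library are available. Lean on these libraries where they do the work, as an engineer would, in place of code of your own. Each camera call takes 0.05 s, during which the arm holds its last target. There are 200 camera calls.

## Working session

There is one attempt and no reset: what is moved stays moved. The work goes in short steps, Python scripts to look and compute and a tool call to move; the robot and the scene stay as the last step left them, time stands still between calls to the robot, and variables do not carry over. Pictures are saved under pics/ and viewed, at most 10 in all, crops included, and the job is handed in when it is done.

Besides the shell and the picture viewer there is one more tool, called after ">>>" by a JSON object that holds its "fn" and its "kwargs", one argument or row to a line. send_rows: Moves the arm, as the interface text tells. Its arguments: {"type":"object","properties":{"moves":{"type":"string"},"newtons":{"type":"number"}},"required":["moves"]}

```bash
mkdir -p pics; cat > h.py <<'E'
import numpy as np, cv2
from plant import ctrl
def cam(n):
    c=ctrl.read_camera(n); f=200/np.tan(np.radians(c['fovy'])/2)
    c['K']=np.array([[f,0,c['cx']],[0,f,c['cy']],[0,0,1.]]); c['D']=np.array(c['distortion'],float); c['E']=np.array(c['extrinsics']); return c
def ray(c,px):
    u=cv2.undistortPoints(np.array(px,float).reshape(-1,1,2),c['K'],c['D']).reshape(-1,2)
    d=np.c_[u[:,0],-u[:,1],-np.ones(len(u))]@c['E'][:3,:3].T
    return c['E'][:3,3],d
def plane(c,px,z):
    o,d=ray(c,px); return o+d*((z-o[2])/d[:,2])[:,None]
def proj(c,P):
    q=(np.array(P,float).reshape(-1,3)-c['E'][:3,3])@c['E'][:3,:3]
    return cv2.projectPoints(q*[1,-1,-1],np.zeros(3),np.zeros(3),c['K'],c['D'])[0].reshape(-1,2)
def tri(c1,p1,c2,p2):
    o1,d1=ray(c1,p1);o2,d2=ray(c2,p2);out=[]
    for a,b in zip(d1,d2):
        t=np.linalg.lstsq(np.c_[a,-b],o2-o1,rcond=None)[0]; out.append(np.r_[(o1+a*t[0]+o2+b*t[1])/2,np.linalg.norm(o1+a*t[0]-o2-b*t[1])])
    return np.array(out)
def save(n,img): cv2.imwrite('pics/'+n,img[:,:,::-1])
E
python3 - <<'E'
from h import *
np.set_printoptions(precision=4,suppress=True)
for n in('scene','top'):
    c=cam(n); save(n+'0.png',c['image']); print(n,c['E'],c['K'],c['D'])
print(ctrl.get_state())
E
```

```text
scene [[ 0.0071 -0.8229  0.5681  1.3256]
 [ 0.9999  0.0134  0.0069  0.0806]
 [-0.0132  0.568   0.8229  1.2886]
 [ 0.      0.      0.      1.    ]] [[474.9771   0.     320.2845]
 [  0.     474.9771 200.1266]
 [  0.       0.       1.    ]] [0.0103 0.     0.     0.     0.    ]
top [[ 0.0276  0.9938 -0.1075  0.3509]
 [-0.9991  0.0308  0.0287  0.0859]
 [ 0.0318  0.1066  0.9938  1.2244]
 [ 0.      0.      0.      1.    ]] [[393.3945   0.     316.8916]
 [  0.     393.3945 191.1349]
 [  0.       0.       1.    ]] [-0.0735  0.      0.      0.      0.    ]
{'time': 0.1, 'qpos': array([ 0.996 ,  0.2871,  1.5781,  0.    ,  1.2786, -0.15  ]), 'dq': array([-0.0004, -0.0011, -0.0037,  0.0005, -0.0006,  0.0021]), 'joint_efforts': array([  0.0018, -40.73  , -29.3697,  -0.0001,   0.0034,   0.    ]), 'eef_pos': array([0.2779, 0.6145, 0.2441]), 'tcp_rot': array([ 0.2108,  0.9775, -0.001 , -0.0004]), 'contact_force': array([0.1314, 0.6719, 0.7394]), 'wrist_torque': array([-0.0174, -0.0562,  0.0646]), 'finger_force': 0.0, 'opening': 1.003163192653611}
```

View pics/scene0.png

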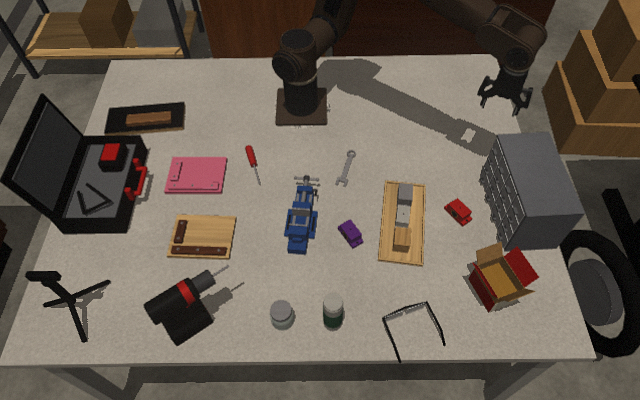

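View pics/top0.png

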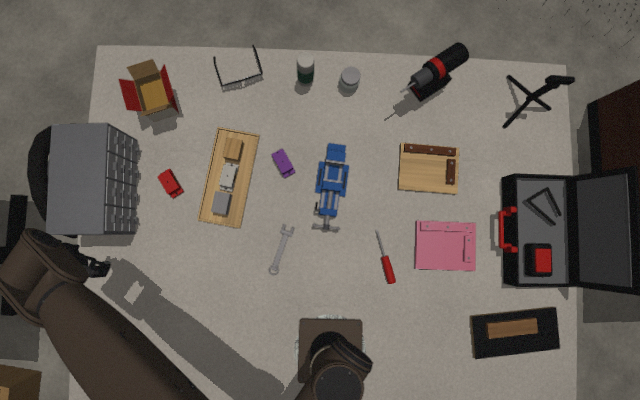

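Two overviews. What could be taken for the block, as (scene px) / (top px):
- The grey hat-shaped piece in the tray: (403,215) / (229,176).
- A red look-alike: (458,211) / (171,183).
- A purple look-alike: (350,233) / (283,163).

I choose the plain one, mid-row in the tray. The jig is the wooden one at (202,236) / (429,167), not the pink one at (197,174). The vise is at (300,215) / (331,185).

```bash
python3 - <<'E'
from h import *
s=cv2.imread('pics/scene0.png');t=cv2.imread('pics/top0.png')
def cr(i,x,y,w,h,k): return cv2.resize(i[y:y+h,x:x+w],None,fx=k,fy=k,interpolation=cv2.INTER_CUBIC)
# tray 50x75 @4
W=np.zeros((600,800,3),np.uint8)
def put(a,x,y): W[y:y+a.shape[0],x:x+a.shape[1]]=np.clip(a.astype(float)*1.3,0,255).astype(np.uint8)
put(cr(s,375,175,55,60,5)[:300],0,0); put(cr(s,375,205,55,60,5),0,300)
put(cr(t,200,125,60,60,5),275,0); put(cr(t,200,170,60,60,5),275,300)
put(cr(s,283,175,40,60,5),575,0); put(cr(t,310,150,45,60,5),575,300)
cv2.imwrite('pics/crop1.png',W)
E
```

```text
(no output)
```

View pics/crop1.png

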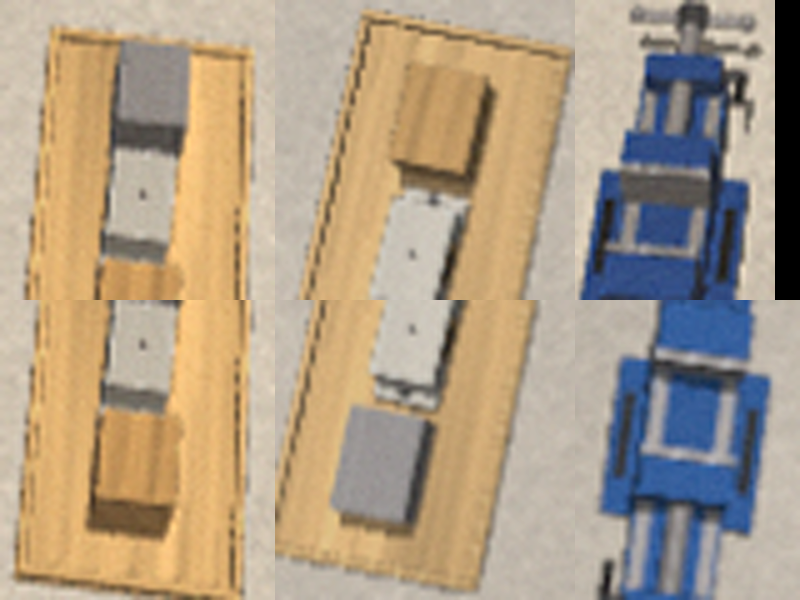

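The crop shows a plain light-grey block mid-row. Its centre dot is at scene (403.4,213.6) and top (227.4,175.8). The tube is on the robot's side of it and the beech piece on the far side. Next: a crop of the jig and vise for corners, plus the block measurement.

```bash
python3 - <<'E'
from h import *
np.set_printoptions(precision=4,suppress=True)
s=cv2.imread('pics/scene0.png');t=cv2.imread('pics/top0.png')
def cr(i,x,y,w,h,k): return cv2.resize(i[y:y+h,x:x+w],None,fx=k,fy=k,interpolation=cv2.INTER_CUBIC)
W=np.zeros((600,800,3),np.uint8)
def put(a,x,y): W[y:y+a.shape[0],x:x+a.shape[1]]=np.clip(a.astype(float)*1.5,0,255).astype(np.uint8)
put(cr(s,163,208,78,58,5),0,0); put(cr(t,392,137,75,60,5),400,0)
put(cr(s,283,195,40,37,8),0,300); put(cr(t,312,150,40,37,8),400,300)
cv2.imwrite('pics/crop2.png',W)
cs,ct=cam('scene'),cam('top')
print('dot',tri(cs,[[403.4,213.6]],ct,[[227.4,175.8]]))
for c,b,zs in((cs,(390,198,420,232),(.046,)),(ct,(212,158,246,212),(.046,))):
    im=c['image'];hsv=cv2.cvtColor(im,cv2.COLOR_RGB2HSV);x0,y0,x1,y1=b
    sub=hsv[y0:y1,x0:x1]; m=((sub[...,1]<50)&(sub[...,2]>150)).astype(np.uint8)
    n,l,st,ce=cv2.connectedComponentsWithStats(m);k=1+np.argmax(st[1:,4]);print(st[k],ce[k]+[x0,y0])
    cn=max(cv2.findContours((l==k).astype(np.uint8),0,1)[0],key=cv2.contourArea).reshape(-1,2)+[x0,y0]
    P=plane(c,cn,zs[0])[:,:2]; print(cv2.minAreaRect((P*1000).astype(np.float32)))
E
```

```text
dot [[0.5178 0.3274 0.0377 0.005 ]]
[ 7 15  8  9 23] [399.4348 217.9565]
((538.72119140625, 311.4496765136719), (33.049774169921875, 17.18006134033203), 36.079524993896484)
[  7   5  19  23 238] [226.9412 174.4622]
((520.9435424804688, 322.18548583984375), (40.63418197631836, 68.47278594970703), 79.16883850097656)
```

View pics/crop2.png

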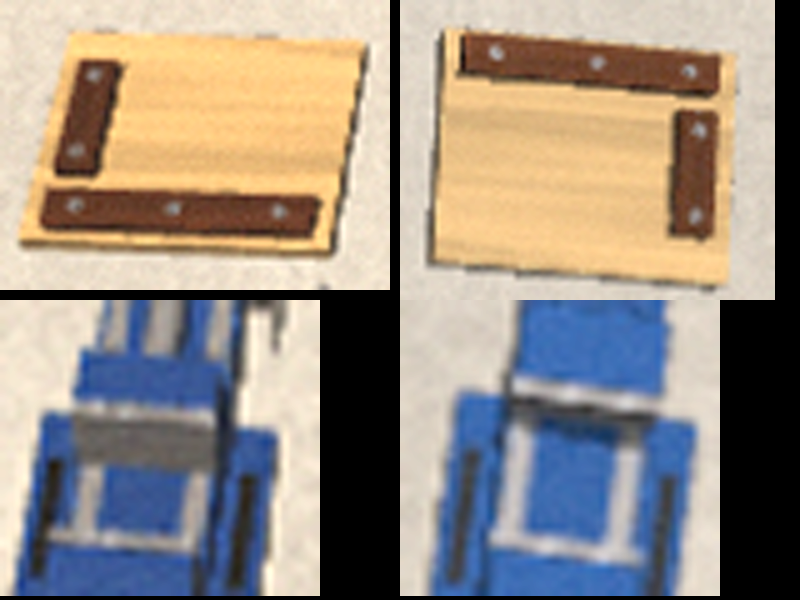

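The crop shows the jig fences with screws, both views; the vise's sliding and fixed jaw plates show as bright strips. I'll triangulate matched features to judge camera consistency.

```bash
cat > m.py <<'E'
from h import *
np.set_printoptions(precision=4,suppress=True)
cs,ct=cam('scene'),cam('top')
def S(p,o,k): return (np.array(p,float)+.5)/k-.5+o
F={'screws':(S([(279,211),(173,208),(74,205),(76,149),(93,74)],(163,208),5),S(np.array([(496,53),(598,63),(689,71),(699,130),(696,215)])-[400,0],(392,137),5),.027),
'base':(S([(368,42),(333,246),(22,240),(70,34)],(163,208),5),S(np.array([(433,262),(443,30),(735,55),(727,283)])-[400,0],(392,137),5),.015),
'fixjaw':(S(np.array([(50,530),(198,542)])-[0,300],(283,195),8),S(np.array([(658,406),(512,391)])-[400,300],(312,150),8),.068),
'slide':(S(np.array([(75,417),(215,425)])-[0,300],(283,195),8),S(np.array([(642,550),(493,535)])-[400,300],(312,150),8),.068),
'dot':(S([(142,193)],(375,175),5),S(np.array([(412,254)])-[275,0],(200,125),5),.046),
# tray rim outer corners z=.014: far-left,far-right,near-right,near-left
'tray':(np.vstack([S([(240,597),(15,577)],(375,145),5),S([(253,48),(52,28)],(375,175),5)]),np.vstack([S([(362-275,10),(575-275,47)],(200,125),5),S([(480-275,592),(275-275,555)],(200,110),5)]),.014)}
F['tray'][0][:2]=S(np.array([(240,597),(15,577)])-[0,300],(375,205),5); F['tray'][1][2:]=S(np.array([(480,592),(277,553)])-[275,300],(200,170),5)
F['tray'][0][:]=F['tray'][0][[0,1,3,2]]
for k,(a,b,z) in F.items():
    print(k);print(np.c_[tri(cs,a,ct,b),plane(cs,a,z)[:,:2],plane(ct,b,z)[:,:2]])
E
python3 m.py
```

```text
screws
[[ 0.6293 -0.2404  0.0226  0.0011  0.6318 -0.2387  0.6283 -0.2398]
 [ 0.6256 -0.3058  0.0216  0.002   0.6288 -0.3032  0.6245 -0.3051]
 [ 0.6228 -0.3657  0.0217  0.0006  0.6258 -0.3635  0.6216 -0.364 ]
 [ 0.5846 -0.3706  0.0237  0.0012  0.5867 -0.3687  0.584  -0.3699]
 [ 0.5303 -0.3684  0.0236  0.0005  0.5325 -0.3669  0.5298 -0.3673]]
base
[[ 0.4974 -0.203   0.006   0.0042  0.5036 -0.1989  0.4964 -0.203 ]
 [ 0.6462 -0.2091  0.0087  0.0026  0.6497 -0.2063  0.6447 -0.2089]
 [ 0.6379 -0.4004  0.0066  0.0036  0.6428 -0.3953  0.636  -0.399 ]
 [ 0.4897 -0.3939  0.0079  0.0009  0.4945 -0.3908  0.4889 -0.3916]]
fixjaw
[[ 0.5643 -0.0258  0.0644  0.0003  0.5666 -0.0253  0.5636 -0.0256]
 [ 0.5687  0.0296  0.0615  0.0016  0.5728  0.0307  0.5675  0.0291]]
slide
[[ 0.5102 -0.0196  0.0603  0.0036  0.5155 -0.0172  0.5092 -0.0207]
 [ 0.5142  0.0355  0.0593  0.002   0.52    0.0368  0.513   0.0348]]
dot
[[0.5184 0.3268 0.0412 0.0027 0.5213 0.3272 0.5177 0.3244]]
tray
[[0.6781 0.3733 0.0075 0.0015 0.6813 0.3725 0.6763 0.371 ]
 [0.6599 0.2395 0.0015 0.0042 0.6662 0.24   0.6567 0.2358]
 [0.3614 0.2857 0.0047 0.0063 0.3681 0.2874 0.3613 0.281 ]
 [0.3815 0.4153 0.005  0.0122 0.387  0.4192 0.3812 0.4066]]
```

```bash
cat > go.py <<'E'
import sys; from h import *
from scipy.spatial.transform import Rotation as R
# usage: go.py x y z closing_deg [more targets]; prints rows (no gripper) relative to now
s=ctrl.get_state(); p=s['eef_pos']; r=R.from_quat(s['tcp_rot']); M=r.as_matrix()
cl=np.degrees(np.arctan2(M[1,1],M[0,1]))
print('t %.2f p %s cl %.2f op %.3f ff %.1f F %s tilt %s oh %s q6 %.2f'%(s['time'],p.round(4),cl,s['opening'],s['finger_force'],s['contact_force'].round(1),M[:2,2].round(4),ctrl.finger_overhang,s['qpos'][5]))
a=list(map(float,sys.argv[1:]))
for i in range(0,len(a),4):
    x,y,z,c=a[i:i+4]; d=(c-cl+90)%180-90 if abs(c)<200 else c-1000-cl
    c=np.radians(cl+d); T=np.array([[-np.sin(c),np.cos(c),0],[np.cos(c),np.sin(c),0],[0,0,-1]]).T
    T=np.column_stack([np.cross([np.cos(c),np.sin(c),0],[0,0,-1]),[np.cos(c),np.sin(c),0],[0,0,-1]])
    rv=(r.inv()*R.from_matrix(T)).as_rotvec()/(2*np.pi); sh=M.T@(np.array([x,y,z])-p)/.2
    print(' '.join('%.4f'%v for v in np.r_[rv,sh]),' turn %.1f'%d)
E
python3 go.py .36 .45 .245 79.2 .5195 .326 .16 79.2
```

```text
t 0.30 p [0.278  0.6148 0.2448] cl 65.66 op 1.000 ff 0.0 F [-0.3  0.  -0.2] tilt [-0.0005 -0.0007] oh 0.014 q6 -0.15
-0.0001 -0.0000 -0.0376 -0.7130 -0.5820 -0.0005  turn 13.5
-0.0001 -0.0000 -0.0376 -1.6953 -0.8178 0.4246  turn 13.5
```

>>> {"fn": "send_rows", "kwargs": {
  "moves": "0 0 -0.0376 -0.713 -0.582 0 1;0 0 -0.0376 -0.713 -0.582 0 1;0 0 -0.0376 -0.713 -0.582 0 1;0 0 -0.0376 -0.9 -0.6 0 1;0 0 -0.0376 -1 -0.62 0 1"
}}

```text
time: 0.92
eef_pos: [0.4106, 0.4185, 0.2456]
tcp_rot: [0.095, 0.995, 0.0, 0.0]
contact_force: [-0.8, 0.1, -0.0]
opening: 1.003
finger_force: 0.0
```

```bash
python3 go.py .5195 .326 .16 79.2 .5195 .326 .09 79.2
```

```text
t 0.93 p [0.4106 0.4185 0.2456] cl 79.09 op 1.003 ff 0.0 F [-0.8  0.1 -0. ] tilt [0.0003 0.0003] oh 0.014 q6 -0.76
0.0001 0.0000 -0.0003 -0.6221 -0.3510 0.4279  turn 0.1
0.0001 0.0000 -0.0003 -0.6220 -0.3511 0.7779  turn 0.1
```

>>> {"fn": "send_rows", "kwargs": {
  "moves": "0 0 0 -0.622 -0.351 0.428 1;0 0 0 -0.622 -0.351 0.428 1;0 0 0 -0.622 -0.351 0.428 1;0 0 0 -0.622 -0.351 0.428 1;0 0 0 -0.622 -0.351 0.778 1;0 0 0 -0.622 -0.351 0.778 1"
}}

```text
time: 1.68
eef_pos: [0.5144, 0.3271, 0.0856]
tcp_rot: [0.093, 0.996, -0.002, -0.004]
contact_force: [-1.1, -0.4, -0.7]
opening: 1.0
finger_force: 0.0
```

```bash
python3 - <<'E'
from h import *
ims=[]
for n,(x,y) in(('scene',(340,150)),('top',(180,110))):
    c=cam(n); ims.append(cv2.resize(c['image'][y:y+120,x:x+100],None,fx=4,fy=4,interpolation=cv2.INTER_CUBIC))
save('hov.png',np.hstack(ims))
E
python3 go.py .5195 .326 .034 79.2
```

```text
t 1.77 p [0.5171 0.3282 0.0894] cl 79.28 op 0.998 ff 0.0 F [0.7 0.1 0.4] tilt [-0.0021 -0.0006] oh 0.014 q6 -0.98
-0.0002 -0.0003 0.0002 -0.0142 -0.0082 0.2771  turn -0.1
```

View pics/hov.png

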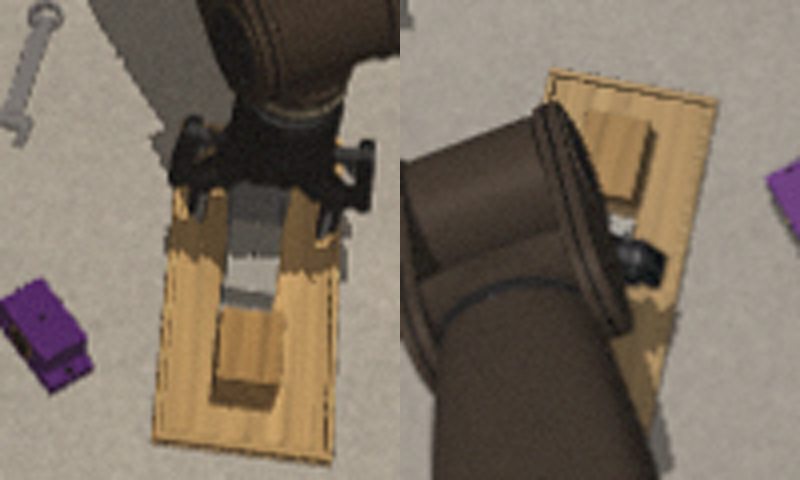

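The picture shows the fingers straddling the block, tips near crop (192,212) and (325,232), clear of the tube and offcut.

>>> {"fn": "send_rows", "kwargs": {
  "moves": "0 0 0 -0.01 -0.008 0.15 1;0 0 0 -0.014 -0.008 0.27 1;0 0 0 -0.014 -0.008 0.277 1;0 0 0 -0.014 -0.008 0.277 1;0 0 0 -0.014 -0.008 0.277 -1;0 0 0 -0.014 -0.008 0.277 -1;0 0 0 -0.014 -0.008 0.277 -1;0 0 0 -0.014 -0.008 0.277 -1;0 0 0 -0.014 -0.008 0.277 -1;0 0 0 -0.014 -0.008 0.277 -1",
  "newtons": 40
}}

```text
time: 3.02
eef_pos: [0.5214, 0.3256, 0.0353]
tcp_rot: [0.094, 0.996, 0.0, 0.001]
contact_force: [-1.1, -0.5, 6.1]
opening: 0.461
finger_force: 43.9
```

```bash
python3 go.py .5195 .326 .14 79.2 .5195 .29 .22 60
python3 - <<'E'
from h import *
c=cam('scene'); print(plane(c,[[340+258.5/4,150+222/4]],.088))
E
```

```text
t 3.02 p [0.5214 0.3256 0.0353] cl 79.19 op 0.461 ff 43.9 F [-1.1 -0.5  6.1] tilt [0.0013 0.0007] oh 0.014 q6 -0.99
0.0001 0.0002 -0.0000 0.0092 0.0008 -0.5233  turn 0.0
0.0002 0.0002 0.0533 -0.0250 -0.1756 -0.9234  turn -19.2
[[0.52074888 0.32672843 0.088     ]]
```

>>> {"fn": "send_rows", "kwargs": {
  "moves": "0 0 0 0 0 -0.1 -1;0 0 0 0 0 -0.3 -1;0 0 0 0.009 0 -0.52 -1;0 0 0 0.009 0 -0.7 -1;0 0 0.02 0 -0.1 -0.85 -1;0 0 0.05 0 -0.35 -0.9 -1;0 0 0.08 0 -0.65 -0.9 -1;0 0 0.1 0 -1 -0.9 -1"
}}

```text
time: 4.08
eef_pos: [0.4833, 0.1346, 0.214]
tcp_rot: [0.399, 0.917, -0.0, -0.0]
contact_force: [1.7, 0.1, -3.8]
opening: 0.463
finger_force: 42.7
```

```bash
python3 go.py .5858 -.1 .21 20 .5858 -.3058 .21 -2.5
```

```text
t 4.08 p [0.4833 0.1346 0.214 ] cl 43.01 op 0.463 ff 42.7 F [ 1.7  0.1 -3.8] tilt [-0.001  -0.0006] oh 0.014 q6 -0.68
-0.0002 -0.0000 0.0639 -1.2075 -0.4253 0.0203  turn -23.0
-0.0002 0.0000 0.1264 -1.9599 -1.1272 0.0208  turn -45.5
```

>>> {"fn": "send_rows", "kwargs": {
  "moves": "0 0 0.02 -0.3 -0.17 0 -1;0 0 0.04 -0.6 -0.34 0 -1;0 0 0.05 -0.9 -0.52 0.01 -1;0 0 0.06 -0.98 -0.56 0.01 -1"
}}

```text
time: 4.58
eef_pos: [0.5364, -0.086, 0.2118]
tcp_rot: [0.564, 0.826, -0.0, -0.001]
contact_force: [-0.6, 0.2, -4.0]
opening: 0.459
finger_force: 42.7
```

```bash
python3 go.py .5858 -.3058 .2 -2.5 .5858 -.3058 .06 -2.5 .5858 -.3058 .046 -2.5
```

```text
t 4.58 p [ 0.5364 -0.086   0.2118] cl 21.34 op 0.459 ff 42.7 F [-0.6  0.2 -4. ] tilt [-0.0017  0.0001] oh 0.014 q6 -0.72
-0.0003 -0.0001 0.0662 -1.1135 -0.1697 0.0583  turn -23.8
-0.0003 -0.0001 0.0662 -1.1140 -0.1686 0.7583  turn -23.8
-0.0003 -0.0001 0.0662 -1.1141 -0.1685 0.8283  turn -23.8
```

>>> {"fn": "send_rows", "kwargs": {
  "moves": "0 0 0.03 -0.3 -0.05 0.02 -1;0 0 0.05 -0.6 -0.1 0.04 -1;0 0 0.066 -0.9 -0.15 0.06 -1;0 0 0.066 -1 -0.16 0.06 -1;0 0 0.066 -1 -0.16 0.06 -1;0 0 0.066 -1 -0.16 0.06 -1"
}}

```text
time: 5.32
eef_pos: [0.5806, -0.2795, 0.1999]
tcp_rot: [0.72, 0.694, 0.0, -0.001]
contact_force: [-0.5, 0.6, -3.3]
opening: 0.46
finger_force: 42.7
```

```bash
python3 go.py .5858 -.3058 .1 -2.5 .5858 -.3058 .06 -2.5 .5858 -.3058 .045 -2.5
```

```text
t 5.33 p [ 0.5806 -0.2795  0.1999] cl -2.09 op 0.460 ff 42.7 F [-0.5  0.6 -3.3] tilt [-0.0014  0.0016] oh 0.014 q6 -0.57
-0.0002 -0.0002 0.0011 -0.1312 0.0316 0.4990  turn -0.4
-0.0002 -0.0002 0.0011 -0.1315 0.0319 0.6990  turn -0.4
-0.0002 -0.0002 0.0011 -0.1316 0.0320 0.7740  turn -0.4
```

>>> {"fn": "send_rows", "kwargs": {
  "moves": "0 0 0.001 -0.131 0.032 0.25 -1;0 0 0.001 -0.131 0.032 0.5 -1;0 0 0.001 -0.131 0.032 0.65 -1;0 0 0.001 -0.131 0.032 0.68 -1;0 0 0.001 -0.131 0.032 0.68 -1"
}}

```text
time: 5.95
eef_pos: [0.5871, -0.3068, 0.0654]
tcp_rot: [0.722, 0.692, 0.0, 0.0]
contact_force: [0.8, -1.1, -3.4]
opening: 0.458
finger_force: 42.6
```

```bash
python3 - <<'E'
from h import *
ims=[]
for n,(x,y) in(('scene',(150,170)),('top',(385,110))):
    c=cam(n); ims.append(cv2.resize(c['image'][y:y+100,x:x+100],None,fx=4,fy=4,interpolation=cv2.INTER_CUBIC))
save('jig1.png',cv2.convertScaleAbs(np.hstack(ims),alpha=1.4))
E
python3 go.py .5858 -.3058 .045 -2.5
```

```text
t 6.05 p [ 0.588  -0.3079  0.0671] cl -2.47 op 0.458 ff 42.6 F [-0.2 -0.3 -3. ] tilt [ 0.0035 -0.0026] oh 0.014 q6 -0.59
0.0006 0.0004 0.0001 0.0104 -0.0118 0.1102  turn -0.0
```

View pics/jig1.png

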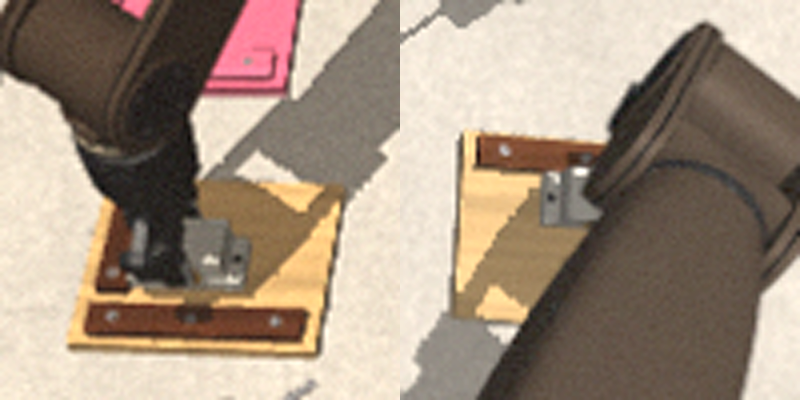

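The picture shows the block held upright above the jig, clear of both fences. Its +y foot end is near scene crop (249,292) and top crop (541,197). I'll cast those to find the lengthwise offset in the hand.

```bash
python3 - <<'E'
from h import *
np.set_printoptions(precision=4,suppress=True)
cs,ct=cam('scene'),cam('top')
def S(p,o): return (np.array(p,float)+.5)/4-.5+o
print(plane(cs,S([(249,292)],(150,170)),.038),plane(ct,S([(541,170),(543,224)],(385-100,110)),.052))
E
```

```text
[[ 0.613  -0.2585  0.038 ]] [[ 0.6082 -0.2613  0.052 ]
 [ 0.5661 -0.2627  0.052 ]]
```

>>> {"fn": "send_rows", "kwargs": {
  "moves": "0.0006 0.0004 0 0.01 -0.015 0.04 -1;0.0006 0.0004 0 0.01 -0.015 0.08 -1;0.0006 0.0004 0 0.01 -0.015 0.1 -1;0.0006 0.0004 0 0.01 -0.015 0.108 -1;0.0006 0.0004 0 0.01 -0.015 0.112 -1;0.0006 0.0004 0 0.01 -0.015 0.112 -1"
}}

```text
time: 6.9
eef_pos: [0.5841, -0.3058, 0.0444]
tcp_rot: [0.722, 0.691, -0.0, -0.002]
contact_force: [-4.0, 3.0, 7.5]
opening: 0.463
finger_force: 44.1
```

```bash
python3 go.py .586 -.308 .0445 -2.5 .594 -.308 .0445 -2.5
```

```text
t 6.90 p [ 0.5841 -0.3058  0.0444] cl -2.51 op 0.463 ff 44.1 F [-4.   3.   7.5] tilt [-0.0035  0.0023] oh 0.014 q6 -0.59
-0.0006 -0.0003 -0.0000 -0.0107 0.0099 -0.0005  turn 0.0
-0.0006 -0.0003 -0.0000 -0.0089 0.0498 -0.0007  turn 0.0
```

>>> {"fn": "send_rows", "kwargs": {
  "moves": "0 0 0 0 0 -0.004 -1;0 0 0 0 0.01 -0.004 -1;0 0 0 0 0.02 -0.004 -1;0 0 0 0 0.03 -0.004 -1;0 0 0 0 0.036 -0.004 -1;0 0 0 0 0.04 -0.004 -1;0 0 0 0 0.04 -0.004 -1",
  "newtons": 25
}}

```text
time: 7.78
eef_pos: [0.5917, -0.3069, 0.0444]
tcp_rot: [0.722, 0.692, -0.001, -0.002]
contact_force: [-5.5, 1.2, 6.1]
opening: 0.458
finger_force: 43.9
```

>>> {"fn": "send_rows", "kwargs": {
  "moves": "0 0 0 0 0.004 0 -1;0 0 0 0 0.008 0 -1;0 0 0 0 0.01 0 -1"
}}

```text
time: 8.15
eef_pos: [0.5936, -0.3071, 0.0445]
tcp_rot: [0.722, 0.692, -0.001, -0.002]
contact_force: [-3.9, 0.7, 7.4]
opening: 0.459
finger_force: 44.0
```

>>> {"fn": "send_rows", "kwargs": {
  "moves": "0 0 0 0 0.004 0 -1;0 0 0 0 0.008 0 -1;0 0 0 0 0.01 0 -1"
}}

```text
time: 8.52
eef_pos: [0.5942, -0.3071, 0.0445]
tcp_rot: [0.722, 0.692, -0.002, -0.004]
contact_force: [-9.2, 1.3, 9.5]
opening: 0.462
finger_force: 44.5
```

>>> {"fn": "send_rows", "kwargs": {
  "moves": "0 0 0 -0.005 -0.004 -0.004 -1;0 0 0 -0.015 -0.004 -0.004 -1;0 0 0 -0.025 -0.004 -0.004 -1;0 0 0 -0.035 -0.004 -0.004 -1;0 0 0 -0.04 -0.004 -0.004 -1;0 0 0 -0.04 -0.004 -0.004 -1"
}}

```text
time: 9.28
eef_pos: [0.5939, -0.3117, 0.0446]
tcp_rot: [0.723, 0.691, 0.0, -0.005]
contact_force: [-5.8, 8.4, 9.3]
opening: 0.456
finger_force: 44.3
```

>>> {"fn": "send_rows", "kwargs": {
  "moves": "0 0 0 -0.005 0 0 -1;0 0 0 -0.01 0 0 -1;0 0 0 -0.01 0 0 -1"
}}

```text
time: 9.65
eef_pos: [0.5938, -0.3136, 0.0446]
tcp_rot: [0.723, 0.691, 0.0, -0.005]
contact_force: [-5.9, 8.8, 9.4]
opening: 0.458
finger_force: 44.4
```

>>> {"fn": "send_rows", "kwargs": {
  "moves": "0 0 0 0 0 -0.005 -1;0 0 0 -0.005 0 -0.005 -1;0 0 0 -0.01 0 -0.005 -1;0 0 0 -0.01 0 -0.005 -1"
}}

```text
time: 10.15
eef_pos: [0.5937, -0.3152, 0.0447]
tcp_rot: [0.723, 0.691, 0.001, -0.006]
contact_force: [-3.3, 8.0, 6.7]
opening: 0.461
finger_force: 43.9
```

>>> {"fn": "send_rows", "kwargs": {
  "moves": "0 0 0 -0.005 0 0 -1;0 0 0 -0.01 0 0 -1;0 0 0 -0.01 0 0 -1"
}}

```text
time: 10.52
eef_pos: [0.5938, -0.3153, 0.0448]
tcp_rot: [0.723, 0.691, 0.002, -0.007]
contact_force: [-3.9, 13.1, 8.4]
opening: 0.456
finger_force: 44.3
```

>>> {"fn": "send_rows", "kwargs": {
  "moves": "0 0 0 0.006 0.003 -0.002 -1;0 0 0 0.006 0.005 -0.002 -1;0 0 0 0.006 0.005 -0.002 -1"
}}

```text
time: 10.9
eef_pos: [0.5939, -0.3152, 0.0448]
tcp_rot: [0.723, 0.691, 0.0, -0.007]
contact_force: [-6.0, 10.3, 6.8]
opening: 0.46
finger_force: 44.2
```

>>> {"fn": "send_rows", "kwargs": {
  "moves": "0 0 0 0 0 0 0.3;0 0 0 0 0 0 0.3;0 0 0 0 0 0 0.3;0 0 0 0 0 0 0.3;0 0 0 0 0 -0.2 0.3;0 0 0 0 0 -0.45 0.3;0 0 0 0 0 -0.7 0.5;0 0 0 0.3 -0.3 -0.8 1;0 0 0 0.6 -0.5 -0.8 1;0 0 0 0.7 -0.7 -0.8 1;0 0 0 0.8 -0.8 -0.8 1"
}}

```text
time: 12.28
eef_pos: [0.4412, -0.1507, 0.2058]
tcp_rot: [0.722, 0.691, -0.0, -0.002]
contact_force: [0.0, 1.0, 0.4]
opening: 1.0
finger_force: 0.0
```

```bash
python3 - <<'E'
from h import *
ims=[]
for n,(x,y) in(('scene',(160,195)),('top',(390,130))):
    c=cam(n); save('raw_'+n+'.png',c['image']); ims.append(cv2.resize(c['image'][y:y+75,x:x+80],None,fx=5,fy=5,interpolation=cv2.INTER_CUBIC))
save('jig2.png',cv2.convertScaleAbs(np.hstack(ims),alpha=1.4))
E
python3 go.py
```

```text
t 12.38 p [ 0.4404 -0.1497  0.2051] cl -2.43 op 1.004 ff 0.0 F [ 0.8  0.1 -0.3] tilt [-0.005   0.0038] oh 0.014 q6 -0.50
```

View pics/jig2.png

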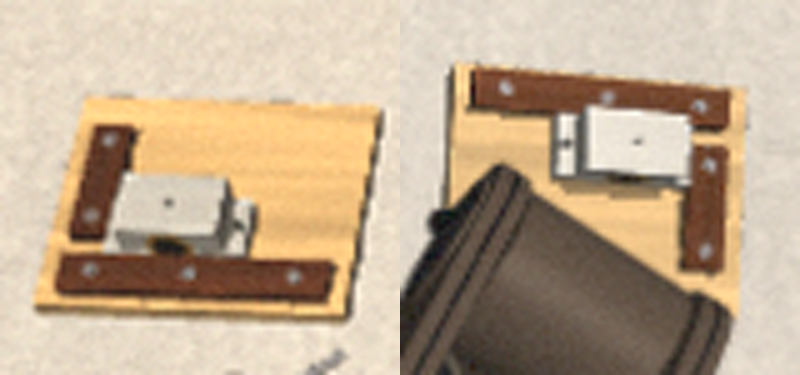

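The block sits upright against the long fence and in the end-fence corner. Its dot is at scene crop (168,203) and top crop (638,141). I'll square it with one closed-finger push on the near side, and use the known x to get the camera bias.

```bash
python3 - <<'E'
from h import *
np.set_printoptions(precision=4,suppress=True)
cs,ct=cam('scene'),cam('top')
def S(p,o): return (np.array(p,float)+.5)/5-.5+o
print(plane(cs,S([(168,203)],(160,195)),.055),plane(ct,S([(238,141)],(390,130)),.055))
E
python3 go.py .536 -.312 .15 -2.5 .536 -.312 .044 -2.5
```

```text
[[ 0.5962 -0.3135  0.055 ]] [[ 0.5919 -0.3146  0.055 ]]
t 12.47 p [ 0.4431 -0.1523  0.2064] cl -2.50 op 0.999 ff 0.0 F [-0.5  0.   0. ] tilt [-0.002   0.0015] oh 0.014 q6 -0.50
-0.0003 -0.0002 0.0000 -0.7777 0.4992 0.2798  turn -0.0
-0.0003 -0.0002 0.0000 -0.7785 0.5003 0.8098  turn -0.0
```

>>> {"fn": "send_rows", "kwargs": {
  "moves": "0 0 0 -0.25 0.15 0.08 -1;0 0 0 -0.5 0.3 0.16 -1;0 0 0 -0.75 0.48 0.26 -1;0 0 0 -0.778 0.5 0.28 -1;0 0 0 -0.778 0.5 0.28 -1;0 0 0 -0.778 0.5 0.5 -1;0 0 0 -0.778 0.5 0.7 -1;0 0 0 -0.778 0.5 0.8 -1;0 0 0 -0.778 0.5 0.81 -1;0 0 0 -0.778 0.51 0.81 -1;0 0 0 -0.778 0.52 0.81 -1;0 0 0 -0.778 0.53 0.81 -1"
}}

```text
time: 13.98
eef_pos: [0.5423, -0.3125, 0.0445]
tcp_rot: [0.722, 0.691, -0.0, -0.001]
contact_force: [-0.0, 0.1, -0.3]
opening: -0.002
finger_force: 0.0
```

```bash
python3 go.py .565 -.312 .044 -2.5
```

```text
t 13.97 p [ 0.5423 -0.3125  0.0445] cl -2.52 op -0.002 ff 0.0 F [-0.   0.1 -0.3] tilt [-0.0018  0.0012] oh 0.014 q6 -0.64
-0.0003 -0.0002 -0.0001 0.0077 0.1131 0.0022  turn 0.0
```

>>> {"fn": "send_rows", "kwargs": {
  "moves": "0 0 0 0 0.02 0 -1;0 0 0 0 0.04 0 -1;0 0 0 0 0.055 0 -1;0 0 0 0 0.065 0 -1;0 0 0 0 0.075 0 -1;0 0 0 0 0.08 0 -1;0 0 0 0 0.085 0 -1"
}}

```text
time: 14.85
eef_pos: [0.5584, -0.3127, 0.043]
tcp_rot: [0.723, 0.691, -0.0, -0.002]
contact_force: [-0.1, -0.9, -0.2]
opening: -0.0
finger_force: 0.0
```

>>> {"fn": "send_rows", "kwargs": {
  "moves": "0 0 0 0 0.006 0 -1;0 0 0 0 0.012 0 -1;0 0 0 0 0.016 0 -1;0 0 0 0 0.02 0 -1;0 0 0 0 0.02 0 -1"
}}

```text
time: 15.48
eef_pos: [0.5601, -0.3128, 0.043]
tcp_rot: [0.722, 0.692, -0.002, -0.005]
contact_force: [-8.5, 0.6, 5.8]
opening: -0.001
finger_force: 4.5
```

>>> {"fn": "send_rows", "kwargs": {
  "moves": "0 0 0 0 0.005 0 -1;0 0 0 0 0.01 0 -1;0 0 0 0 0.01 0 -1"
}}

```text
time: 15.85
eef_pos: [0.5602, -0.3128, 0.0431]
tcp_rot: [0.722, 0.692, -0.003, -0.007]
contact_force: [-15.2, 0.1, 10.4]
opening: 0.003
finger_force: 7.8
```

>>> {"fn": "send_rows", "kwargs": {
  "moves": "0 0 0 0 -0.02 0 -1;0 0 0 0 -0.05 0 -1;0 0 0 0 -0.1 -0.1 -1;0 0 0 0 -0.1 -0.4 0;0 0 0 0 -0.1 -0.65 1;0 0 0 0 -0.1 -0.65 1"
}}

```text
time: 16.6
eef_pos: [0.5479, -0.3145, 0.1797]
tcp_rot: [0.722, 0.691, 0.001, 0.004]
contact_force: [-0.8, 0.8, -0.3]
opening: 0.637
finger_force: 0.0
```

```bash
python3 go.py .594 -.3135 .15 87.5 .594 -.3135 .15 1087.5 .594 -.3135 .15 907.5
```

```text
t 16.60 p [ 0.5479 -0.3145  0.1797] cl -2.51 op 0.637 ff 0.0 F [-0.8  0.8 -0.3] tilt [ 0.0066 -0.0051] oh 0.014 q6 -0.64
0.0014 -0.0003 0.2500 0.0160 0.2290 0.1499  turn -90.0
0.0003 0.0014 -0.2500 0.0160 0.2290 0.1499  turn 90.0
0.0014 -0.0003 0.2500 0.0160 0.2290 0.1499  turn -90.0
```

>>> {"fn": "send_rows", "kwargs": {
  "moves": "0 0 0.03 0.016 0.229 0.1 1;0 0 0.06 0.016 0.229 0.15 1;0 0 0.09 0.016 0.229 0.15 1;0 0 0.12 0.016 0.229 0.15 1;0 0 0.15 0.016 0.229 0.15 1;0 0 0.18 0.016 0.229 0.15 1;0 0 0.21 0.016 0.229 0.15 1;0 0 0.24 0.016 0.229 0.15 1;0 0 0.25 0.016 0.229 0.15 1;0 0 0.25 0.016 0.229 0.15 1;0 0 0.25 0.016 0.229 0.15 1"
}}

```text
time: 17.98
eef_pos: [0.5905, -0.3109, 0.142]
tcp_rot: [1.0, -0.021, -0.002, -0.002]
contact_force: [-0.5, 0.1, 0.0]
opening: 1.001
finger_force: 0.0
```

```bash
python3 go.py .594 -.3135 .1 87.5 .594 -.3135 .042 87.5
```

```text
t 17.98 p [ 0.5905 -0.3109  0.142 ] cl -92.46 op 1.001 ff 0.0 F [-0.5  0.1  0. ] tilt [-0.0044  0.0034] oh 0.014 q6 0.98
-0.0005 0.0007 0.0001 0.0192 0.0129 0.2099  turn -0.0
-0.0005 0.0007 0.0001 0.0206 0.0138 0.4999  turn -0.0
```

>>> {"fn": "send_rows", "kwargs": {
  "moves": "0 0.0007 0 0.02 0.013 0.2 1;0 0.0007 0 0.02 0.013 0.35 1;0 0.0007 0 0.02 0.013 0.45 1;0 0.0007 0 0.02 0.013 0.49 1;0 0.0007 0 0.02 0.013 0.5 1;0 0.0007 0 0.02 0.013 0.5 1"
}}

```text
time: 18.73
eef_pos: [0.595, -0.3142, 0.0441]
tcp_rot: [1.0, -0.022, 0.001, -0.001]
contact_force: [0.2, 0.2, 0.7]
opening: 1.002
finger_force: 0.0
```

>>> {"fn": "send_rows", "kwargs": {
  "moves": "0 0 0 0 0 0 -1;0 0 0 0 0 0 -1;0 0 0 0 0 0 -1;0 0 0 0 0 0 -1;0 0 0 0 0 0 -1",
  "newtons": 50
}}

```text
time: 19.35
eef_pos: [0.5948, -0.3141, 0.0444]
tcp_rot: [1.0, -0.022, 0.001, -0.001]
contact_force: [-1.7, 0.8, 6.1]
opening: 0.738
finger_force: 58.0
```

```bash
python3 go.py
```

```text
t 19.35 p [ 0.5948 -0.3141  0.0444] cl -92.53 op 0.738 ff 58.0 F [-1.7  0.8  6.1] tilt [0.0019 0.0017] oh 0.014 q6 0.98
```

>>> {"fn": "send_rows", "kwargs": {
  "moves": "0 0 0 0 0 -0.05 -1;0 0 0 0 0 -0.2 -1;0 0 0 0 0 -0.45 -1;0 0 0 -0.05 -0.15 -0.7 -1;0 0 0 -0.08 -0.45 -0.8 -1;0 0 0 -0.1 -0.75 -0.8 -1;0 0 0 -0.1 -1 -0.8 -1"
}}

```text
time: 20.23
eef_pos: [0.5818, -0.1111, 0.2027]
tcp_rot: [1.0, -0.022, -0.0, -0.002]
contact_force: [-0.2, -0.6, -3.5]
opening: 0.735
finger_force: 57.1
```

```bash
python3 go.py; python3 - <<'E'
from h import *
np.set_printoptions(precision=4,suppress=True)
cs,ct=cam('scene'),cam('top')
def S(p,o): return (np.array(p,float)+.5)/8-.5+o
a=S(np.array([(55,460),(38,575),(250,475),(235,585)])-[0,300],(283,195)); b=S(np.array([(470,450),(455,580),(668,475),(655,590)])-[400,300],(312,150))
for c,q in((cs,a),(ct,b)):
    P=plane(c,q,.03)
    for i in(0,2): d=P[i+1]-P[i]; print(np.degrees(np.arctan(d[1]/d[0])),P[i:i+2,:2].ravel())
# blue mask outline of the vise in the first pictures
for c,n,(x0,y0,x1,y1),z in((cs,'scene',(280,180,330,258),.03),(ct,'top',(308,138,356,222),.03)):
    im=cv2.imread('pics/%s0.png'%n); h=cv2.cvtColor(im,cv2.COLOR_BGR2HSV)[y0:y1,x0:x1]
    m=((h[...,0]>95)&(h[...,0]<130)&(h[...,1]>100)).astype(np.uint8)
    cn=max(cv2.findContours(m,0,1)[0],key=cv2.contourArea).reshape(-1,2)+[x0,y0]
    print(n,cv2.minAreaRect((plane(c,cn,z)[:,:2]*1000).astype(np.float32)))
E
```

```text
t 20.23 p [ 0.5818 -0.1111  0.2027] cl -92.50 op 0.735 ff 57.1 F [-0.2 -0.6 -3.5] tilt [-0.0003  0.0031] oh 0.014 q6 1.25
-5.402483847289902 [ 0.5105 -0.0276  0.5634 -0.0326]
-6.528725050674508 [0.5187 0.0493 0.569  0.0436]
-4.978084075670732 [0.551  0.0429 0.5005 0.0473]
-5.2671113788244925 [ 0.5438 -0.0337  0.4991 -0.0295]
scene ((568.78955078125, -8.548114776611328), (159.1865997314453, 67.6038589477539), 0.5750865340232849)
top ((488.2265625, 10.64389419555664), (91.89900970458984, 160.53570556640625), 84.01207733154297)
```

```bash
python3 go.py .5428 .0053 .16 84.6 .5428 .0053 .108 84.6
```

```text
t 20.32 p [ 0.5817 -0.1082  0.2021] cl -92.22 op 0.737 ff 57.2 F [ 0.4 -0.6 -3.1] tilt [-0.0018  0.0055] oh 0.014 q6 1.25
-0.0009 0.0003 0.0088 -0.2161 -0.5585 0.2141  turn -3.2
-0.0009 0.0003 0.0088 -0.2156 -0.5570 0.4741  turn -3.2
```

>>> {"fn": "send_rows", "kwargs": {
  "moves": "-0.0005 0 0.004 -0.1 -0.25 0.05 -1;-0.0005 0 0.009 -0.2 -0.5 0.1 -1;-0.0005 0 0.009 -0.216 -0.557 0.2 -1;-0.0005 0 0.009 -0.216 -0.557 0.35 -1;-0.0005 0 0.009 -0.216 -0.557 0.45 -1;-0.0005 0 0.009 -0.216 -0.557 0.47 -1;-0.0005 0 0.009 -0.216 -0.557 0.47 -1;-0.0005 0 0.009 -0.216 -0.557 0.47 -1"
}}

```text
time: 21.32
eef_pos: [0.5456, -0.0004, 0.1108]
tcp_rot: [0.999, -0.05, 0.001, 0.0]
contact_force: [0.4, 0.3, -3.6]
opening: 0.738
finger_force: 57.3
```

```bash
python3 - <<'E'
from h import *
ims=[]
for n,(x,y) in(('scene',(265,165)),('top',(295,125))):
    c=cam(n); ims.append(cv2.resize(c['image'][y:y+90,x:x+80],None,fx=5,fy=5,interpolation=cv2.INTER_CUBIC))
save('v1.png',cv2.convertScaleAbs(np.hstack(ims),alpha=1.4))
E
python3 go.py .5428 .0053 .0598 84.6
```

```text
t 21.43 p [ 5.455e-01 -3.000e-04  1.107e-01] cl -95.77 op 0.737 ff 57.3 F [ 0.7  0.1 -3. ] tilt [ 0.0026 -0.0011] oh 0.014 q6 1.49
0.0001 -0.0004 -0.0010 -0.0168 -0.0266 0.2546  turn 0.4
```

View pics/v1.png

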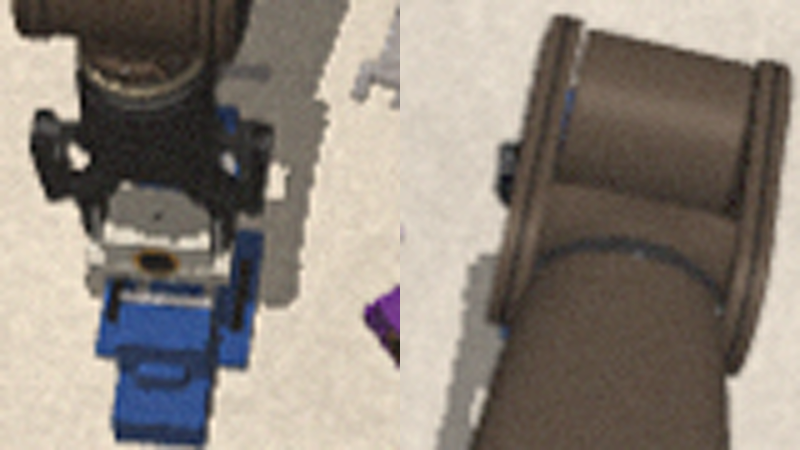

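```bash
python3 - <<'E'
from h import *
np.set_printoptions(precision=4,suppress=True)
cs=cam('scene')
def S(p,o,k=5): return (np.array(p,float)+.5)/k-.5+o
print(plane(cs,S([(158,216)],(265,165)),.1213), plane(cs,S([(120,296),(212,306)],(265,165)),.068))
E
```

```text
[[ 0.5461 -0.0005  0.1213]] [[ 0.5683 -0.0259  0.068 ]
 [ 0.5762  0.0298  0.068 ]]
```

The picture shows the block held over the vise, dot at scene crop (158,216), fixed-jaw strip at (120,296)–(212,306). It agrees with the target to about 1 mm, so I'm lowering it.

>>> {"fn": "send_rows", "kwargs": {
  "moves": "0 0 -0.001 -0.016 -0.025 0 -1;0 0 -0.001 -0.016 -0.025 0 -1;0 0 -0.001 -0.016 -0.025 0.06 -1;0 0 -0.001 -0.016 -0.025 0.12 -1;0 0 -0.001 -0.016 -0.025 0.17 -1;0 0 -0.001 -0.016 -0.025 0.21 -1;0 0 -0.001 -0.016 -0.025 0.23 -1;0 0 -0.001 -0.016 -0.025 0.235 -1;0 0 -0.001 -0.016 -0.025 0.235 -1"
}}

```text
time: 22.6
eef_pos: [0.5424, 0.0052, 0.0629]
tcp_rot: [0.999, -0.047, 0.001, 0.0]
contact_force: [-0.2, 0.0, -4.1]
opening: 0.735
finger_force: 57.5
```

```bash
python3 go.py .5428 .0048 .0598 84.6
```

```text
t 22.60 p [0.5424 0.0052 0.0629] cl -95.40 op 0.735 ff 57.5 F [-0.2  0.  -4.1] tilt [ 0.0011 -0.0008] oh 0.014 q6 1.49
0.0001 -0.0002 -0.0000 0.0023 0.0018 0.0155  turn 0.0
```

>>> {"fn": "send_rows", "kwargs": {
  "moves": "0 0 0 0.001 0.001 0.008 -1;0 0 0 0.001 0.001 0.014 -1;0 0 0 0.001 0.001 0.018 -1;0 0 0 0.001 0.001 0.018 -1"
}}

```text
time: 23.1
eef_pos: [0.5424, 0.005, 0.0594]
tcp_rot: [0.999, -0.047, 0.0, 0.0]
contact_force: [-0.9, -0.4, -0.4]
opening: 0.741
finger_force: 57.6
```

>>> {"fn": "send_rows", "kwargs": {
  "moves": "0 0 0 0 0 0 1;0 0 0 0 0 0 1;0 0 0 0 0 0 1;0 0 0 0 0 0 1;0 0 0 0 0 -0.1 1;0 0 0 0 0 -0.3 1;0 0 0 0 0 -0.55 1;0 0 0 -0.2 0 -0.7 0;0 0 0 -0.42 0 -0.7 -1;0 0 0 -0.43 0 -0.7 -1"
}}

```text
time: 24.35
eef_pos: [0.4543, 0.0138, 0.1986]
tcp_rot: [0.999, -0.047, 0.0, 0.0]
contact_force: [0.6, 0.2, -0.0]
opening: 0.376
finger_force: 0.0
```

```bash
python3 - <<'E'
from h import *
np.set_printoptions(precision=4,suppress=True)
ims=[]
for n,(x,y) in(('scene',(265,175)),('top',(295,125))):
    c=cam(n); ims.append(cv2.resize(c['image'][y:y+90,x:x+80],None,fx=5,fy=5,interpolation=cv2.INTER_CUBIC))
save('v2.png',cv2.convertScaleAbs(np.hstack(ims),alpha=1.4))
E
python3 go.py .452 .0128 .15 84.6 .452 .0128 .07 84.6
```

```text
t 24.45 p [0.4567 0.0132 0.1992] cl -95.41 op 0.188 ff 0.0 F [0.1 0.8 0.8] tilt [ 0.0017 -0.0009] oh 0.014 q6 1.47
0.0001 -0.0003 -0.0000 -0.0235 0.0042 0.2458  turn 0.0
0.0001 -0.0003 -0.0000 -0.0242 0.0039 0.6458  turn 0.0
```

View pics/v2.png

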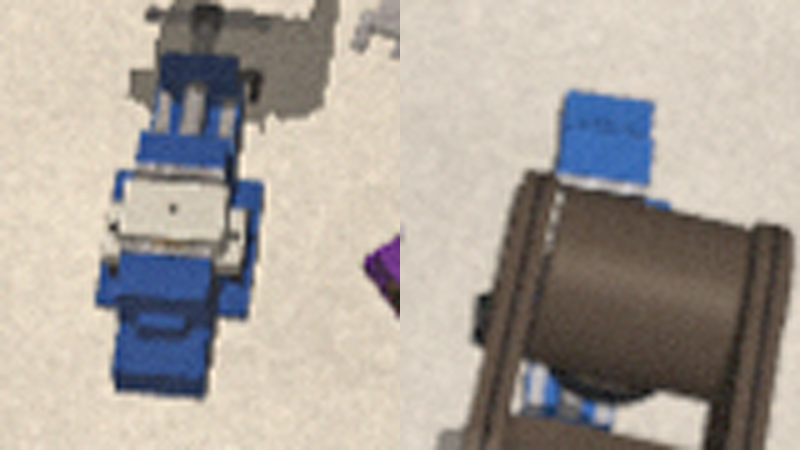

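The picture shows the block upright between the jaws, dot at scene crop (173,208), feet out at both sides, about 1 mm from centred. Now the jaw.

>>> {"fn": "send_rows", "kwargs": {
  "moves": "0 0 0 -0.024 0.004 0.1 -1;0 0 0 -0.024 0.004 0.245 -1;0 0 0 -0.024 0.004 0.4 -1;0 0 0 -0.024 0.004 0.55 -1;0 0 0 -0.024 0.004 0.63 -1;0 0 0 -0.024 0.004 0.645 -1;0 0 0 -0.024 0.004 0.645 -1;0 0 0 0.02 0.004 0.645 -1;0 0 0 0.05 0.004 0.645 -1;0 0 0 0.065 0.004 0.645 -1;0 0 0 0.065 0.004 0.645 -1"
}}

```text
time: 25.82
eef_pos: [0.4698, 0.0111, 0.0702]
tcp_rot: [0.999, -0.047, 0.0, 0.0]
contact_force: [0.2, 0.2, -0.2]
opening: -0.001
finger_force: 0.0
```

```bash
python3 go.py .485 .0098 .07 84.6
```

```text
t 25.82 p [0.4698 0.0111 0.0702] cl -95.40 op -0.001 ff 0.0 F [ 0.2  0.2 -0.2] tilt [ 0.0008 -0.0007] oh 0.014 q6 1.47
0.0001 -0.0001 0.0000 0.0761 -0.0006 0.0008  turn -0.0
```

>>> {"fn": "send_rows", "kwargs": {
  "moves": "0 0 0 0.008 0 0 -1;0 0 0 0.016 0 0 -1;0 0 0 0.024 0 0 -1;0 0 0 0.032 0 0 -1;0 0 0 0.04 0 0 -1;0 0 0 0.04 0 0 -1"
}}

```text
time: 26.58
eef_pos: [0.477, 0.0104, 0.0696]
tcp_rot: [0.999, -0.047, -0.0, 0.0]
contact_force: [-3.5, 0.3, 0.7]
opening: 0.0
finger_force: 2.0
```

>>> {"fn": "send_rows", "kwargs": {
  "moves": "0 0 0 0.006 0 0 -1;0 0 0 0.012 0 0 -1;0 0 0 0.018 0 0 -1;0 0 0 0.02 0 0 -1"
}}

```text
time: 27.08
eef_pos: [0.4808, 0.01, 0.0696]
tcp_rot: [0.999, -0.047, -0.001, 0.0]
contact_force: [-6.1, 0.2, 1.2]
opening: -0.002
finger_force: 3.0
```

>>> {"fn": "send_rows", "kwargs": {
  "moves": "0 0 0 0.006 0 0 -1;0 0 0 0.012 0 0 -1;0 0 0 0.018 0 0 -1;0 0 0 0.02 0 0 -1"
}}

```text
time: 27.58
eef_pos: [0.4846, 0.0096, 0.0696]
tcp_rot: [0.999, -0.047, -0.001, 0.0]
contact_force: [-6.2, -0.4, 2.1]
opening: -0.0
finger_force: 3.0
```

>>> {"fn": "send_rows", "kwargs": {
  "moves": "0 0 0 0.006 0 0 -1;0 0 0 0.012 0 0 -1;0 0 0 0.015 0 0 -1;0 0 0 0.015 0 0 -1"
}}

```text
time: 28.08
eef_pos: [0.4855, 0.0095, 0.0696]
tcp_rot: [0.999, -0.047, -0.004, 0.0]
contact_force: [-12.5, -1.5, 7.7]
opening: -0.002
finger_force: 6.5
```

>>> {"fn": "send_rows", "kwargs": {
  "moves": "0 0 0 0.006 0 0 -1;0 0 0 0.012 0 0 -1;0 0 0 0.012 0 0 -1"
}}

```text
time: 28.45
eef_pos: [0.4856, 0.0097, 0.0692]
tcp_rot: [0.999, -0.046, -0.008, 0.0]
contact_force: [-18.3, -1.4, 12.6]
opening: -0.001
finger_force: 9.6
```

>>> {"fn": "send_rows", "kwargs": {
  "moves": "0 0 0 -0.03 0 0 -1;0 0 0 -0.07 0 0 -1;0 0 0 -0.12 0 -0.05 -1;0 0 0 -0.12 0.15 -0.35 -1;0 0 0 -0.1 0.45 -0.6 -1;0 0 0 -0.1 0.75 -0.8 -1;0 0 0 -0.1 1 -0.8 -1;0 0 0 -0.1 1 -0.8 -1"
}}

```text
time: 29.45
eef_pos: [0.4531, -0.1918, 0.2328]
tcp_rot: [0.999, -0.049, 0.003, 0.002]
contact_force: [0.6, 0.0, -0.3]
opening: 0.001
finger_force: 0.0
```

```bash
python3 go.py; python3 - <<'E'
from h import *
ims=[]
for n,(x,y) in(('scene',(270,190)),('top',(308,145))):
    c=cam(n); save('fin_'+n+'.png',c['image']); ims.append(cv2.resize(c['image'][y:y+60,x:x+50],None,fx=8,fy=8,interpolation=cv2.INTER_CUBIC))
save('v3.png',cv2.convertScaleAbs(np.hstack(ims),alpha=1.2))
E
```

```text
t 29.45 p [ 0.4531 -0.1918  0.2328] cl -95.65 op 0.001 ff 0.0 F [ 0.6  0.  -0.3] tilt [ 0.0067 -0.0048] oh 0.014 q6 1.06
```

View pics/v3.png

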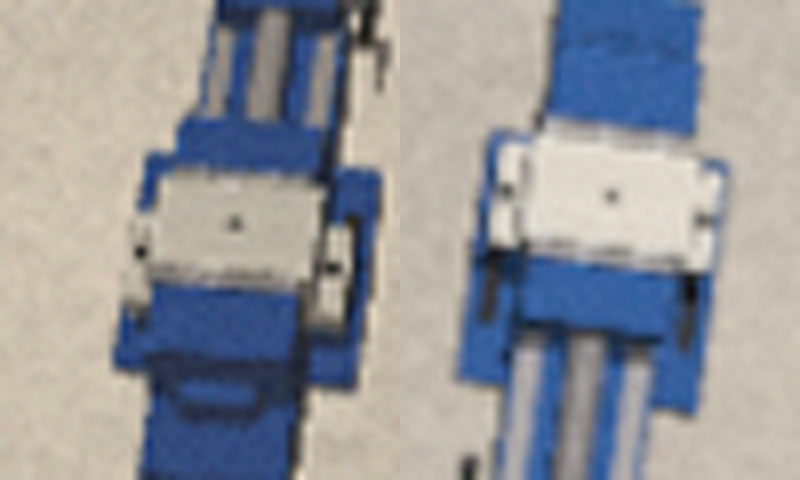

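The picture shows the block clamped: dot at scene crop (235,222) and top crop (611,196), jaws on both long sides, feet out at both ends. A numeric check of the centring:

```bash
python3 - <<'E'
from h import *
np.set_printoptions(precision=4,suppress=True)
a=np.radians(-5.4); yh=np.array([-np.sin(a),np.cos(a)]); xh=np.array([np.cos(a),np.sin(a)])
for n,o,dot,bands in(('scene',(270,190),(235,222),((206,209),(228,232))),('top',(308,145),(211,196),((147,158),(180,183)))):
    c=cam(n); im=c['image']; h=cv2.cvtColor(im,cv2.COLOR_RGB2HSV)
    d=plane(c,[(np.array(dot)+.5)/8-.5+o],.07)[0,:2]; print(n,'dot x',d@xh,'y',d@yh)
    for r0,r1 in bands:
        for r in range(r0,r1):
            m=(h[r,:,0]>95)&(h[r,:,0]<130)&(h[r,:,1]>110)
            cols=np.flatnonzero(m[o[0]:o[0]+55])+o[0]
            runs=max(np.split(cols,np.flatnonzero(np.diff(cols)>1)+1),key=len)
            P=plane(c,[(runs[0]-.5,r),(runs[-1]+.5,r)],.068)[:,:2]@yh; print(r,runs[0],runs[-1],'w %.4f mid %.4f'%(P[1]-P[0],P.mean()), end=' | ')
        print()
    # shoulders: bright top of block
    for r in range(int(dot[1]/8+o[1])-2,int(dot[1]/8+o[1])+3):
        g=im[r,o[0]:o[0]+50].astype(int).min(1); print(r,g[10:45])
E
```

```text
scene dot x 0.5439292862977445 y 0.05649076534143329
206 292 309 w 0.0556 mid 0.0564 | 207 292 309 w 0.0556 mid 0.0568 | 208 292 309 w 0.0555 mid 0.0572 | 
228 289 306 w 0.0539 mid 0.0562 | 229 289 306 w 0.0539 mid 0.0566 | 230 288 306 w 0.0568 mid 0.0555 | 231 285 306 w 0.0656 mid 0.0514 | 
215 [145 147 149 145 148 151 142  75  46  92 139 138 138 136 137 137 137 138
 135 134 135 137 137 132 139 137 130 137 136 127  61  32  43  42  45]
216 [145 149 150 150 150 150 142 116 107 120 140 142 136 135 141 135 137 137
 136 130 137 139 134 137 138 136 137 135 140 128  49  29  39  36  37]
217 [149 151 150 148 150 151 139 142 139 148 136 137 142 143 133 139 135 138
 118  86 128 138 138 137 137 137 133 132 142 136  50  41  46  32  28]
218 [147 148 148 151 151 146 122 140 123 155 139 137 132 135 140 135 136 134
 104  80 117 135 133 133 132 136 132 135 141 139  60 109 107  83  35]
219 [145 145 143 149 150 150 133 128 115 142 135 139 136 134 136 136 136 133
 133 139 136 136 139 136 136 135 132 135 138 132  74 139 140 126  41]
top dot x 0.5406603541103315 y 0.05480384813427879
147 328 344 w -0.0507
[... 505 characters left out ...]
69 169 168 165 169 167 169 170 170 169 170
 169 168 169 171 169 171 169 170 176 158 163 176 130 134 148 147 147]
168 [ 91  62  93  84 134 133 151 168 169 169 171 173 170 170 169 160 148 160
 171 166 168 169 172 172 170 171 178 173 167 169 127 135 142 143 147]
169 [ 78  89 106  89 125 140 158 170 170 171 170 172 169 172 169 143 102 144
 169 171 172 170 169 170 170 168 172 170 169 160 124 134 146 144 146]
170 [ 51 114 142 138 142 154 168 170 170 171 170 171 171 172 172 161 141 155
 173 172 171 171 170 174 171 172 163 158 163 154 130 139 149 147 150]
171 [ 41 138 165 168 120 153 172 169 170 169 171 170 171 172 171 171 170 172
 172 169 172 171 171 170 172 170 153 127 141 136 123 141 151 149 152]
```

Centred to under 1 mm in both views, so I'm handing in.

```bash
python3 -c "
from plant import ctrl
print(ctrl.sign_off())"
```

```text
the job is handed in; nothing more can be done
None
```

The job is handed in at about 30 s: I squared the block on the wooden jig, regripped it by its shoulders, and clamped it upright in the drill vise, centred to under 1 mm. The sliding jaw stopped solid at 18 N. I did not re-image the tray after lifting the block out; that grasp and lift showed no sign of contact with the other stock.

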